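# Fit the gas coupler to the checker and hold it

## Task

Pull the accessory cabinet's drawer open by its bar handle, take out the coupler with the blue sleeve, and press it squarely onto the tilted nipple of the gas checker until it snaps past the two side catches. Finish still gripping it and holding it pressed down there against the valve's spring, not letting go; leave the orange plug in its nest and the other things on the bench where they are.

Things in the scene. Friction and masses are not known exactly. Their poses are not given: they have to be found in the camera images.
- cabinet: white cabinet with one drawer, 240 (x) x 300 (y) x 140 mm high, fixed to the bench. Origin: centre of its underside; its -x side is the drawer front, which faces the robot; the drawer slides out along the cabinet's -x. Its position and yaw vary.
- cabinet_drawer0_handle (a point): middle of the drawer's steel bar handle: a round bar 11 mm thick, 120 mm long, along the drawer's y, its centre line 35 mm in front of the drawer front and 38 mm below the cabinet's top; it can be pinched from above with one finger behind it. Axes as the cabinet's. Moves with the drawer.
- cabinet_drawer0 (a joint): how far the drawer is pulled out, m: 0 shut (start), 0.165 at its stop. Slides with a few newtons and stays where it is left. Its walls end 22 mm and its front about 15 mm below the cabinet's top; inside 195 (x) x 246 (y) mm.
- drawer_floor (a point): drawer floor under the middle of the nest, moves with the drawer, axes as the cabinet's. Nest: black rubber block 90 (x) x 200 (y) x 30 mm high, two round pockets 32 mm wide, 25 mm deep, at y = +55 and -55 mm: one holds the coupler, the other the plug, either way round. The pockets' middles are 88 mm behind the drawer front's outer face, under the cabinet's top when shut.
- coupler: loose gas coupler, blue sleeve, round, 85 mm long, about 0.16 kg, standing nose down in its pocket. Origin: centre of the open nose end, 5 mm above the drawer floor; z along its axis to the plain end. Steel nose 0 to 26 mm: 22 mm wide at the end, a rib 29 mm wide at 6 to 8 mm, 23 mm wide from 12 mm up; its bore is 18 mm wide and 26 mm deep. Grip sleeve above 26 mm.
- coupler_top (a point): centre of the coupler's plain upper end, 85 mm above its nose end. The blue sleeve is 32 mm in diameter, from 26 to 85 mm above the nose end, 59 mm of it above the nest's top. Grip it in its upper half, so that the fingers clear the catch posts at the nipple.
- plug: look-alike with an orange sleeve, same size, shape and mass as the coupler, in the other pocket: it stays in its nest. Origin and axes as the coupler's.
- checker: gas checker: pale wedge-shaped housing 160 (x) x 180 (y) mm, fixed to the bench. Origin: centre of its underside. Its front (-x) faces the robot and is 56 mm high, its back 118 mm; the deck between slopes at 24 degrees and carries the nipple. Its position and yaw vary.
- nipple (a point): brass nipple on the sloping deck. Origin: on its axis, on the deck, 81 mm above the bench. z: its axis, 24 degrees (0.42 rad) off vertical, leaning to the checker's front; the coupler goes on along -z, its own z along this z. Stub 14 mm wide up to 16 mm, tapering to 9 mm at 24 mm. A collar at its foot, 26 mm wide, 3 mm high, stops the nose; a sprung valve pin 7 mm wide stands out to 44 mm.
- catches (a point): point on the nipple's axis 22 mm above the deck, midway between two sprung steel balls, whose inner points are at y = +12 and -12 mm of the nipple's axes, in posts 27 mm high at |y| 21 to 37 mm. The rib must pass them: it meets them with the nose end about 21 mm above the deck, takes most force (6 to 14 N in all) at 18 to 16 mm, then they pull it on and snap in behind it by 10.5 mm. Hold at 5 to 7 mm.
- valve (a joint): how far the valve pin is pushed in, m: 0 out (start; the bore's floor meets it when the nose end is 18 mm above the deck), about 0.0075 when the catches snap, 0.015 with the nose on the collar. Its spring gives 4 N at 0 and 500 N/m more.
- wrench: loose wrench, 150 mm, bystander lying on the bench between checker and cabinet, nearer the robot
- sample_jar: loose jar, 56 mm wide, 75 mm high, bystander behind
- pen_cup: loose grey cup, 72 mm wide, 95 mm high, bystander at the right
- mouse: loose grey computer mouse, 100 x 58 x 26 mm, bystander at the left
- sample_box: loose carton 100 x 70 x 45 mm, bystander at the right
- bottle: loose white bottle, 60 mm wide, 140 mm high, bystander at the left
Things that resemble listed ones, but are neither listed nor needed, are in the scene too. What is shaped like the checker but green is not meant.

How it is judged:
By the outcome, as a careful person would: the job done as asked, in the order asked, and still so for the second after the job is handed in, while the arm keeps its last pose, push and grip.
It also fails if it takes over 51 s, if anything falls off the work surface, if the arm or the gripper's body presses on something with over 40 N, if the wrist force passes 120 N, or if a joint passes its speed limit or range.

## Robot

A 6-joint arm with a two-finger parallel gripper is mounted at the origin on the work surface. World frame = base frame: x ahead of the robot, y to its left, z up, the work surface at z = 0. Lengths are in m, angles in rad, forces in N, time in s.
With the tool pointing down it reaches from about 0.325 to 0.9 m from the base axis. Payload 3.5 kg.
Tool frame: the origin (TCP) lies between the finger pads; the fingertips stand 14 mm ahead of it and the grasp point (between the pads) lies 5 mm behind it; z points along the fingers, y is the line along which they close (so a half turn about z gives the same grasp; the last joint's range is limited). The gripper opens to 85 mm and grips with 20 to 120 N. Pads are 22 mm wide; open, the fingers measure 114 mm over their backs; the gripper's body (76 mm by 85 mm) begins 54 mm behind the grasp point. The pads swing forward as they close: fully open they stand 13 mm farther back than shut.
Start: joints at [-1.364, 0.276, -0.026, 1.268, 0, 1.467], TCP at [0.191, -0.595, 0.245] pointing down, gripper open.
Joint ranges: [-3.12, 3.12], [-0.85, 1.88], [-1.08, 1.24], [-1.95, 2.15], [-1.57, 1.53], [-3.14, 3.14]. Speed limits (rad/s): [2.57, 2.57, 3.14, 3.14, 3.14, 3.14].

## Interface

Orientations are given as a unit quaternion [w, x, y, z].
In Python, from rig import robot, eyes, workorder gives the robot as it stands. The module is installed in compiled form; this text tells all that it offers. Calls block until the motion is done:
- robot.reach(position, orientation): joint-space move of the TCP to a pose.
- robot.move_linear(position, rate=0.15, frame=None): straight line of the TCP; frame=None keeps the orientation; rate is the mean speed in m/s.
- robot.goto_joints(angles): joint-space move.
- robot.move_gripper(opening, grip_force=None): finger opening in m; grip_force is the grip in N (None keeps the last); returns when the fingers have stopped.
- robot.dwell(seconds).
- robot.solve_ik(position, orientation): joint angles nearest the present ones, or None.
- eyes.grab_frame(name): name is "scene" or "side" or "wrist"; returns a dict with "color" (400x640x3 uint8, red, green, blue), "fx", "fy", "cx", "cy" (pixels), "rvec" (rotation vector, rad) and "tvec" (3), from world to camera coordinates, as OpenCV has them; the wrist camera has in their place "mount" (4x4, takes a point from camera to tool coordinates, whose origin is the TCP and whose axes are the flange's). Camera axes: x right, y down, z forward; pixel columns grow to the right and rows downward; lengths in m; the calibration is good to about 2 mm. A picture is of the moment at which its call begins: read the wrist's pose just before it. There is no depth.
A pose or a line that the arm cannot do raises robot.IKError and nothing moves.
- workorder.job_done(): hands the job in; it is judged then, once.
Readings, each from a call of its own:
- robot.current_clock(): time.
- robot.current_joint_positions(): joint angles.
- robot.current_dq(): joint speeds.
- robot.current_effort(): joint torques, N m.
- robot.current_position(): TCP position.
- robot.current_eef_rot(): TCP orientation.
- robot.current_wrist_force(): force on the tool from outside, world axes, zero at the start.
- robot.current_ft_torque(): the same for the moment, N m.
- robot.current_finger_gap(): finger opening in m.
- robot.current_grip_force(): force on a finger pad.
Only numpy, scipy, OpenCV 4.12 (cv2) and the standard library are available. Lean on these libraries where they do the work, as an engineer would, in place of code of your own. Each camera call takes 0.05 s, during which the arm holds its last target. There are 200 camera calls.

## Working session

There is one attempt and no reset: what is moved stays moved. The work goes in short steps, each a Python script; the robot and the scene stay as the last script left them, time stands still between calls to the robot, and variables do not carry over. Pictures are saved under pics/ and viewed, at most 10 in all, crops included, and the job is handed in when it is done.

```bash
mkdir -p pics; python3 - <<'E'
from rig import robot, eyes
import cv2,numpy as np
for n in ["scene","side"]:
    f=eyes.grab_frame(n)
    cv2.imwrite(f"pics/{n}0.png",f["color"][:,:,::-1])
    R=cv2.Rodrigues(np.array(f["rvec"]))[0]
    print(n,f["fx"],f["cx"],f["cy"],(-R.T@np.array(f["tvec"]).ravel()).round(3),R[2].round(3))
f=eyes.grab_frame("wrist");print(f["mount"],f["fx"])
print(robot.current_clock(),robot.current_eef_rot())
E
```

```text
scene 470.0186332800307 313.00530011663415 203.3895912009978 [ 1.241 -0.131  1.28 ] [-0.505  0.083 -0.859]
side 508.1862114240093 320.1318113022808 203.86833504566735 [ 0.387 -1.175  1.502] [ 0.08   0.634 -0.769]
[[ 1.17011604e-03 -9.55534281e-01 -2.94877717e-01  7.54711045e-02]
 [ 9.99999307e-01  1.07929130e-03  4.70755786e-04  2.76745694e-04]
 [-1.31564335e-04 -2.94878064e-01  9.55534882e-01 -1.29465155e-01]
 [ 0.00000000e+00  0.00000000e+00  0.00000000e+00  1.00000000e+00]] 275.6913701880949
0.15 [-8.74127536e-04  9.88028979e-01  1.54265911e-01 -4.07568089e-05]
```

View pics/scene0.png

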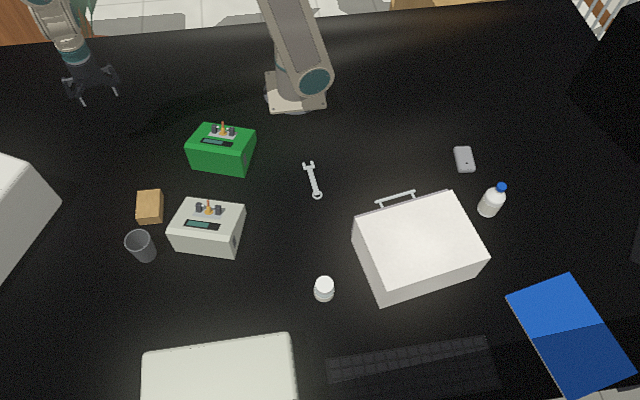

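View pics/side0.png

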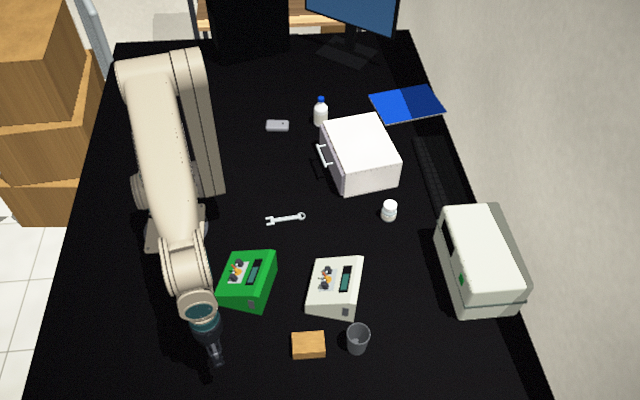

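The scene view shows the white cabinet at (420,245) with its bar handle at (395,198), and the side view has the handle at (322,155). The pale checker is at (207,227) scene and (335,287) side. Look-alikes are the green checker (221,148), which is rejected, and the white appliances at (220,365) and (20,215), which have no drawer handle. The next picture is one close composite crop of the chosen ones.

```bash
python3 - <<'E'
import cv2,numpy as np
s=cv2.imread("pics/scene0.png");d=cv2.imread("pics/side0.png")
def c(i,x,y,w,h,k): return cv2.resize(i[y:y+h,x:x+w],(400,300),interpolation=cv2.INTER_CUBIC)
o=np.vstack([np.hstack([c(s,340,180,160,120,0),c(d,300,105,120,90,0)]),np.hstack([c(s,155,185,100,75,0),c(d,295,250,100,75,0)])])
cv2.imwrite("pics/crop1.png",o)
E
```

```text
(no output)
```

View pics/crop1.png

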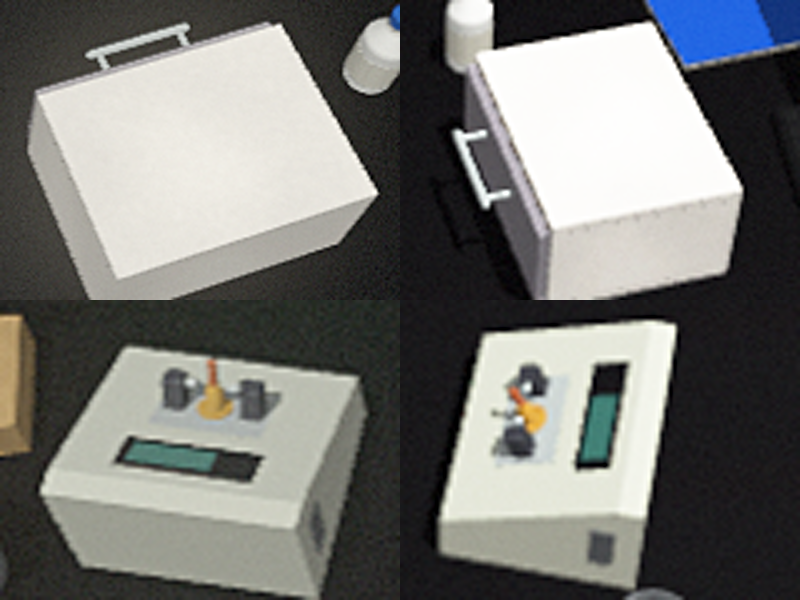

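The choices hold: the cabinet has a real bar handle, with bar ends at scene (375,201.6)/(415,191) and side (317,145)/(326,166.5). The pale checker carries the brass nipple at scene (209,213) and side (329,279.5), between two posts.

```bash
cat > h.py <<'E'
import numpy as np,cv2
from rig import robot,eyes
from scipy.optimize import least_squares
from scipy.spatial.transform import Rotation as Ro
def proj(f,P): return cv2.projectPoints(np.atleast_2d(P).astype(float),np.array(f["rvec"],float),np.array(f["tvec"],float),np.array([[f["fx"],0,f["cx"]],[0,f["fy"],f["cy"]],[0,0,1.]]),None)[0][:,0]
def pf(x,P):
    c,s=np.cos(x[2]),np.sin(x[2]);P=np.atleast_2d(P)
    return np.c_[x[0]+c*P[:,0]-s*P[:,1],x[1]+s*P[:,0]+c*P[:,1],P[:,2]]
def fit(obs,x0):
    r=lambda x:np.concatenate([(proj(f,pf(x,[p]))[0]-uv) for f,p,uv in obs])
    s=least_squares(r,x0,loss="soft_l1");return s.x,r(s.x).reshape(-1,2).round(1)
def q(R):
    v=Ro.from_matrix(R).as_quat();return [v[3],v[0],v[1],v[2]]
def rot():
    w=robot.current_eef_rot();return Ro.from_quat([w[1],w[2],w[3],w[0]]).as_matrix()
def wproj_frame(f,p,R):
    """add rvec/tvec to a wrist frame taken at TCP p,R"""
    M=np.array(f["mount"]);T=np.eye(4);T[:3,:3]=R;T[:3,3]=p
    W=np.linalg.inv(T@M);f["rvec"]=cv2.Rodrigues(W[:3,:3])[0];f["tvec"]=W[:3,3];return f
def Rdown(xdir,tilt=None):
    """tool z down, tool y along horizontal heading angle"""
    y=np.array([np.cos(xdir),np.sin(xdir),0]);z=np.array([0,0,-1.]);return np.c_[np.cross(y,z),y,z]
E
python3 - <<'E'
from h import *
S,D=eyes.grab_frame("scene"),eyes.grab_frame("side")
h=.102
o=[(S,(-.12,.15,.14),(452,190.8)),(S,(-.12,-.15,.14),(355.2,218)),(S,(.12,-.15,.14),(388,291.2)),(S,(.12,.15,.14),(490.8,256.8)),
(D,(.12,.15,.14),(375,112.6)),(D,(.12,-.15,.14),(402.3,162)),(D,(-.12,.15,.14),(322.8,122)),(D,(-.12,-.15,.14),(345.3,172.5)),
(S,(-.155,-.06,h),(375.2,201.6)),(S,(-.155,.06,h),(414.8,191.2)),(D,(-.155,.06,h),(317.1,144.9)),(D,(-.155,-.06,h),(326.1,166.5))]
x,r=fit(o,[.7,.2,0]);print(x,r.tolist(),pf(x,[-.155,0,h]))
x2,r=fit(o[8:],x);print("handle only",x2,r.tolist(),pf(x2,[-.155,0,h]))
nx=-.08+.025/np.tan(np.radians(24));n=np.array([nx,0,.081]);a=np.array([-np.sin(np.radians(24)),0,np.cos(np.radians(24))])
o=[(S,n+a*.003,(208.75,213)),(S,n+a*.044,(208,200)),(D,n+a*.003,(328.75,279.5)),(D,n+a*.044,(322.75,273.2)),
(S,n+a*.027+[0,-.029,0],(198.75,203.25)),(S,n+a*.027+[0,.029,0],(218.25,206.25)),
(S,(-.08,-.09,.056),(186.25,196.75)),(S,(-.08,.09,.056),(245,204.25)),(D,(-.08,.09,.056),(315.5,258.25)),(D,(-.08,-.09,.056),(305,305))]
x,r=fit(o,[.65,-.25,0]);print("checker",x,r.tolist(),pf(x,n))
E
```

```text
[0.71529214 0.25386959 0.17863809] [[-2.2, -4.6], [-2.0, -3.1], [-0.4, 1.8], [0.9, 1.6], [0.3, -2.0], [0.6, -1.2], [-3.4, -1.2], [-3.1, 0.7], [1.3, 1.3], [-1.0, 0.6], [0.0, -0.7], [-0.3, -1.3]] [[0.56275871 0.22632771 0.102     ]]
handle only [0.71398405 0.24878467 0.1577285 ] [[0.3, 0.4], [-1.6, 0.5], [-0.1, -0.4], [-1.1, -0.8]] [[0.56090812 0.224438   0.102     ]]
checker [ 0.54668694 -0.32824118 -0.28856208] [[-0.1, -1.0], [-0.2, 0.6], [-1.7, -0.9], [-0.6, -1.6], [-0.4, 0.9], [-0.3, 0.3], [-0.2, 0.6], [-1.0, 0.4], [-0.0, -0.5], [-0.2, -0.6]] [[ 0.52382392 -0.32145435  0.081     ]]
```

```bash
cat > a.py <<'E'
from h import *
yaw=.17; hp=np.array([.561,.225,.097])
for hd in (yaw,yaw+np.pi):
    print(hd,robot.solve_ik((hp+[0,0,.1]).tolist(),q(Rdown(hd))),robot.solve_ik((hp-[.16*np.cos(yaw),.16*np.sin(yaw),0]).tolist(),q(Rdown(hd))))
# nipple poses
n=np.array([.5238,-.3215,.081]);cy=-.2886;a=np.radians(24)
zt=Ro.from_euler('z',cy).apply([np.sin(a),0,-np.cos(a)])
for s in (1,-1):
    y=s*np.array([-np.sin(cy),np.cos(cy),0]);R=np.c_[np.cross(y,zt),y,zt]
    print(s,robot.solve_ik((n-zt*.066).tolist(),q(R)),robot.solve_ik((n-zt*.12).tolist(),q(R)))
for hd in (yaw+np.pi/2,yaw-np.pi/2):
    print(hd,robot.solve_ik([.51,.17,.1],q(Rdown(hd))),robot.solve_ik([.49,.27,.1],q(Rdown(hd))))
E
python3 a.py
```

```text
0.17 [ 0.27451388  0.26891057 -0.14036368  1.16152208  0.          1.6753102 ] [ 0.31216869  0.10180944 -0.5825684   0.88641849  0.          1.71296502]
3.311592653589793 [ 0.27451388  0.26891057 -0.14036368  1.16152208  0.         -1.46628245] [ 0.31216869  0.10180944 -0.5825684   0.88641849  0.         -1.42862763]
1 [-0.76014935  0.07558053 -0.57865643  0.53895385  0.18583485 -0.43594151] [-0.78200179 -0.01755622 -0.55569801  0.65895548  0.19385235 -0.45664201]
-1 [-0.76014935  0.07558053 -0.57865643  0.53895385  0.18583485  2.70565114] [-0.78200179 -0.01755622 -0.55569801  0.65895548  0.19385235  2.68495064]
1.7407963267948965 [ 0.20148028  0.24451935 -0.39816637  0.9281106   0.          0.03148028] [ 0.38808045  0.2795974  -0.35071859  0.94048034  0.          0.21808045]
-1.4007963267948966 [ 0.20148028  0.24451935 -0.39816637  0.9281106   0.         -3.11011237] [ 0.38808045  0.2795974  -0.35071859  0.94048034  0.         -2.92351221]
```

```bash
cat > b.py <<'E'
from h import *
yaw=.17; hp=np.array([.561,.225,.097]); R=Rdown(yaw)
robot.move_gripper(.03,40)
robot.reach((hp+[0,0,.11]).tolist(),q(R))
for dz in (.035,.015,0.):
    robot.move_linear((hp+[0,0,dz]).tolist(),rate=.12)
    F=np.array(robot.current_wrist_force());print(dz,F.round(1))
    if np.linalg.norm(F)>15: robot.move_linear((hp+[0,0,.08]).tolist());raise SystemExit("contact")
robot.move_gripper(0.,40)
print("gap",robot.current_finger_gap(),robot.current_grip_force(),robot.current_wrist_force(),robot.current_clock())
if robot.current_finger_gap()>.007:
    d=np.array([np.cos(yaw),np.sin(yaw),0])
    for s in (.05,.1,.14,.158):
        robot.move_linear((hp-d*s).tolist(),rate=.12);print(s,np.round(robot.current_wrist_force(),1),np.round(robot.current_position(),4),robot.current_finger_gap())
    print(robot.current_clock())
E
python3 b.py
```

```text
0.035 [-0.1 -0.6  0.3]
0.015 [-0.1 -0.5  0.3]
0.0 [-5.3 -0.9 11.4]
gap 0.009507521481903067 39.256006479263306 [-4.28400939 -0.92227017  9.75315023] 5.65
0.05 [-0.7  0.6  6.6] [0.5124 0.2166 0.0989] 0.009309631246945426
0.1 [-0.6 -0.9  9.9] [0.4629 0.2079 0.0989] 0.009263539067891395
0.14 [-0.6 -3.2 11.1] [0.4233 0.2008 0.0988] 0.009279925913566382
0.158 [-0.5 -3.1 10.8] [0.406  0.1977 0.0989] 0.00944853982626361
7.5667
```

```bash
cat > c.py <<'E'
from h import *
yaw=.17; R=Rdown(yaw+np.pi/2)
p=np.array(robot.current_position())
robot.move_gripper(.03); robot.move_linear((p+[0,0,.1]).tolist(),rate=.2)
print(np.round(robot.current_wrist_force(),1))
robot.reach([.50,.215,.30],q(R)); robot.move_gripper(.06)
p,Rm=np.array(robot.current_position()),rot()
f=eyes.grab_frame("wrist");f=wproj_frame(f,p,Rm);np.save("w1.npy",f,allow_pickle=True)
cv2.imwrite("pics/w1.png",f["color"][:,:,::-1])
s=eyes.grab_frame("side");cv2.imwrite("pics/side1.png",s["color"][:,:,::-1]);print(robot.current_clock(),p)
E
python3 c.py
```

```text
[-0.7 -0.3 -0.9]
10.475 [0.49989429 0.21500384 0.30000385]
```

View pics/w1.png

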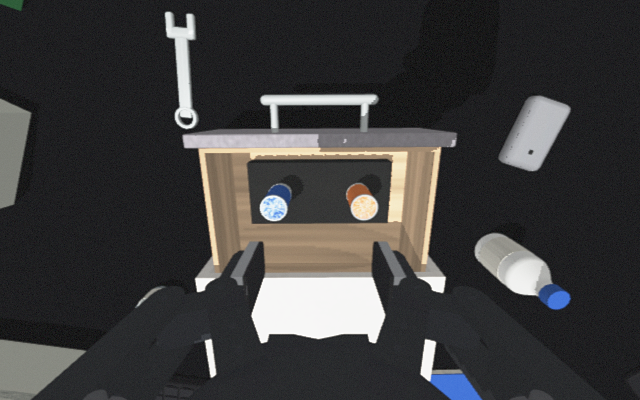

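Wrist view: the drawer is open, the blue coupler's top is at (273.5,208.5) on the -y side, the orange plug's at (364,208), and the handle bar ends are at (262,99) and (378,99).

```bash
python3 - <<'E'
from h import *
f=np.load("w1.npy",allow_pickle=True).item()
im=f["color"].astype(int);roi=np.zeros((400,640),bool);roi[180:225,250:385]=1
b=(im.max(2)>110)&roi
n,l,st,c=cv2.connectedComponentsWithStats(b.astype(np.uint8))
for i in range(1,n):
    if st[i,4]>150: print(st[i],c[i].round(1))
def pts(x): return np.vstack([pf(x,[(0,-.06,.102),(0,.06,.102)]),pf(x,[(.123,-.055,x[3]),(.123,.055,x[3])])])
obs=np.array([(262,99.3),(378,99.3),(273.5,208.5),(364,208)])
s=least_squares(lambda x:(proj(f,pts(x))-obs).ravel(),[.405,.199,.17,.11])
print(s.x,s.fun.reshape(-1,2).round(1));print(pts(s.x).round(4))
E
```

```text
[346 183  33  38 874] [361.3 201.9]
[259 184  32  37 860] [275.5 202.6]
[250 205 135  20 216] [319.3 222.8]
[0.40993417 0.20133652 0.16668863 0.11717351] [[ 4.  -0.2]
 [-4.6  0.3]
 [-0.3 -0.8]
 [ 1.   0.1]]
[[0.4199 0.1422 0.102 ]
 [0.4    0.2605 0.102 ]
 [0.5404 0.1675 0.1172]
 [0.5221 0.276  0.1172]]
```

```bash
cat > d.py <<'E'
from h import *
yaw=.167; R=Rdown(yaw+np.pi/2)
robot.reach([.5404,.1675,.20],q(R))
p,Rm=np.array(robot.current_position()),rot()
f=wproj_frame(eyes.grab_frame("wrist"),p,Rm);np.save("w2.npy",f,allow_pickle=True)
print(robot.current_clock(),p,proj(f,[[.5404,.1675,.117],[.5404,.1675,.092]]))
u,v=proj(f,[[.5404,.1675,.117]])[0].astype(int);x0,y0=max(u-60,0),max(v-60,0);print(x0,y0)
cv2.imwrite("pics/w2.png",cv2.resize(f["color"][y0:y0+120,x0:x0+120,::-1],(600,600),interpolation=cv2.INTER_CUBIC))
E
python3 d.py
```

```text
11.0667 [0.54024946 0.16757914 0.20022823] [[317.89240319 210.68976085]
 [317.87276205 201.46097858]]
257 150
```

View pics/w2.png

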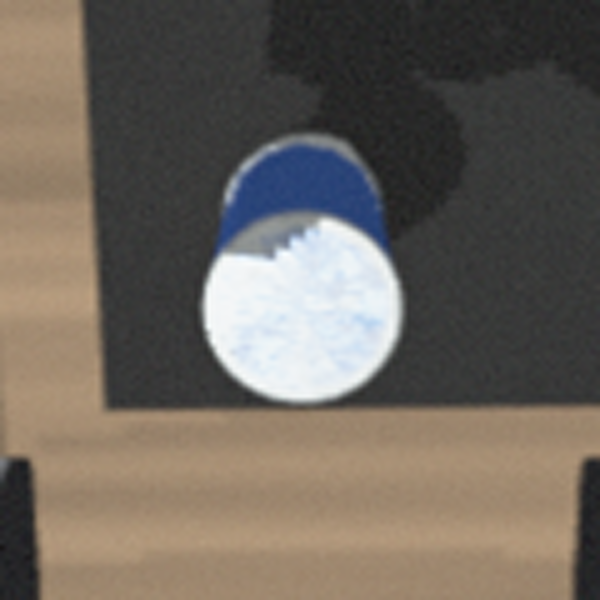

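The close crop shows the blue sleeve with its top centred at (317.5,211.5), within 1 px of the prediction, so I grasp it.

```bash
cat > e.py <<'E'
from h import *
x,y=.5407,.1675
for z in (.12,.092):
    robot.move_linear([x,y,z],rate=.12);F=np.array(robot.current_wrist_force());print(z,F.round(1))
    if np.linalg.norm(F)>10: raise SystemExit("contact")
robot.move_gripper(.0,80)
print(robot.current_finger_gap(),robot.current_grip_force(),np.round(robot.current_wrist_force(),1))
robot.move_linear([x,y,.12],rate=.06);robot.move_linear([x,y,.27],rate=.2)
print(robot.current_finger_gap(),np.round(robot.current_wrist_force(),2),robot.current_clock())
n=np.array([.5238,-.3215,.081]);cy=-.2886;a=np.radians(24)
zt=Ro.from_euler('z',cy).apply([np.sin(a),0,-np.cos(a)]);yy=np.array([-np.sin(cy),np.cos(cy),0]);R=np.c_[np.cross(yy,zt),yy,zt]
# grasp point 65 above nose, TCP 60 above nose; nose 110 above the deck -> look
robot.reach((n-zt*.17).tolist(),q(R))
p,Rm=np.array(robot.current_position()),rot()
f=wproj_frame(eyes.grab_frame("wrist"),p,Rm);np.save("w3.npy",f,allow_pickle=True)
cv2.imwrite("pics/w3.png",f["color"][:,:,::-1])
print(robot.current_clock(),p,proj(f,[n,n-zt*.044,n-zt*.11,n-zt*.22]).round(1))
E
python3 e.py
```

```text
0.12 [-0.3 -0.4  0.1]
0.092 [0.3 0.3 0.6]
0.03012468994542553 78.68266224861145 [-1.  -0.6  4.9]
0.029986288359737007 [ 0.66 -0.35 -2.4 ] 14.1583
15.95 [ 0.45798066 -0.30133548  0.2363382 ] [[317.1 184. ]
 [317.1 195. ]
 [317.  220.2]
 [316.4 334.3]]
```

View pics/w3.png

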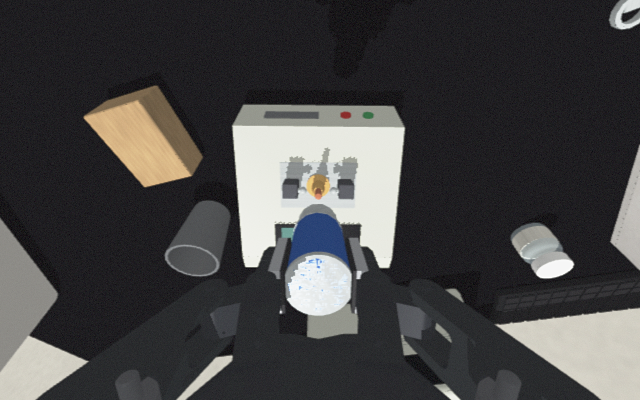

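Wrist view: the coupler is held straight (top at (319,283), nose at about (317,210)). The nipple is at (318,187) between posts at (290,188) and (346,188). I enlarge it to read offsets.

```bash
python3 - <<'E'
import cv2
i=cv2.imread("pics/w3.png");cv2.imwrite("pics/w3c.png",cv2.resize(i[150:240,258:378],(800,600),interpolation=cv2.INTER_CUBIC))
E
```

```text
(no output)
```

View pics/w3c.png

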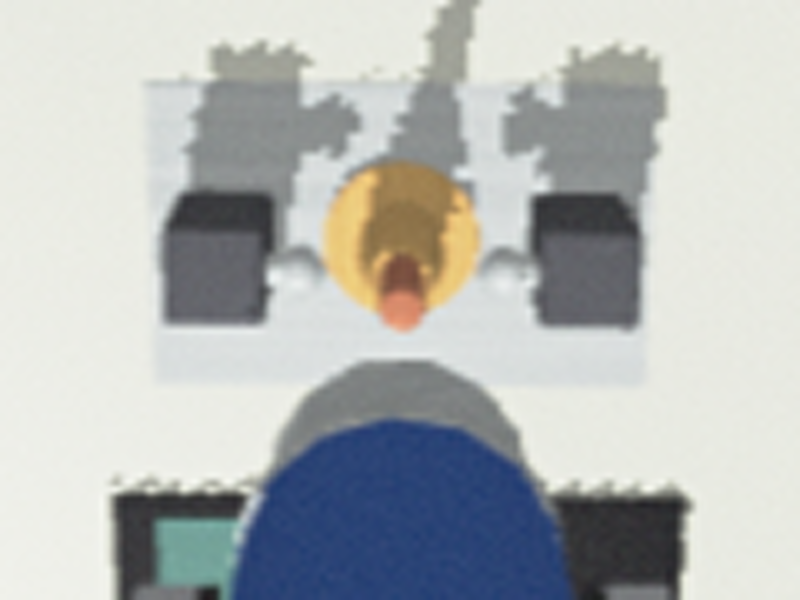

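```bash
cat > g.py <<'E'
from h import *
f=np.load("w3.npy",allow_pickle=True).item()
M=np.array(f["mount"]);W=np.eye(4);W[:3,:3]=cv2.Rodrigues(f["rvec"])[0];W[:3,3]=f["tvec"];T=np.linalg.inv(W)@np.linalg.inv(M)
a=np.radians(24)
def loc(cy): 
    z=Ro.from_euler('z',cy).apply([-np.sin(a),0,np.cos(a)]);y=np.array([-np.sin(cy),np.cos(cy),0]);return np.c_[np.cross(y,z),y,z]
P=np.array([[0,0,.003],[0,0,.044],[0,-.029,.027],[0,.029,.027]])
obs=np.array([(318.5,185.6),(318.6,196.5),(290.4,192.5),(346.2,192.6)])
def r(x): return (proj(f,np.array([x[0],x[1],.081])+P@loc(x[2]).T)-obs).ravel()
s=least_squares(r,[.524,-.3215,-.289]);print("nipple",s.x,s.fun.reshape(-1,2).round(1).tolist())
# coupler in the tool frame
im=f["color"].astype(int)
b=((im.min(2)>170)).astype(np.uint8);b[:252]=0;b[320:]=0
b=cv2.morphologyEx(b,cv2.MORPH_CLOSE,np.ones((3,3)));n,l,st,c=cv2.connectedComponentsWithStats(b);k=l[290,319];print(st[k],c[k])
x0,y0,w,h=st[k,:4]
t=np.linspace(0,2*np.pi,360)
def circ(x,zc,rad):   # x: dx,dy at nose, tip pos, tilt x,y
    z=np.array([x[3],x[4],-1.]);z/=np.linalg.norm(z)
    e1=np.cross([0,1,0],z);e1/=np.linalg.norm(e1);e2=np.cross(z,e1)
    p=np.array([x[0],x[1],x[2]])+z*zc+rad*(np.outer(np.cos(t),e1)+np.outer(np.sin(t),e2))
    return proj(f,(T[:3,:3]@p.T).T+T[:3,3])
def r2(x):
    A,B,C=circ(x,.008,.0145),circ(x,.026,.016),circ(x,.085,.016)
    return [A[:,1].min()-204,A[:,0].mean()-317.8,B[:,1].min()-212.7,B[:,0].mean()-317.7,C[:,0].min()-x0,C[:,0].max()-(x0+w),C[:,1].max()-(y0+h),
      (x[2]-.060)/.001]
for x in ([0,0,.06,0,0],): print("nominal",np.round(r2(x),1))
u=least_squares(r2,[0,0,.06,0,0],diff_step=1e-4,x_scale=[.001,.001,.001,.01,.01]);print(u.x.round(4),u.fun.round(1))
E
python3 g.py
```

```text
nipple [ 0.52639251 -0.32085092 -0.28905482] [[-0.1, 0.7], [-0.1, 0.3], [-0.2, -0.5], [0.4, -0.5]]
[ 287  255   64   61 3055] [319.86252046 285.60589198]
nominal [ 1.2  0.  -0.7  0.2 -5.3  3.2  5.3  0. ]
[-0.001  -0.0002  0.0627  0.0165  0.0084] [ 1.1 -0.2 -1.5  0.1 -3.5  3.5  0.7  2.7]
```

```bash
cat > k.py <<'E'
from h import *
n=np.array([.5264,-.3209,.081]);cy=-.289;a=np.radians(24)
z=Ro.from_euler('z',cy).apply([-np.sin(a),0,np.cos(a)]);yy=np.array([-np.sin(cy),np.cos(cy),0]);N=np.c_[np.cross(yy,z),yy,z]
Rt=np.c_[np.cross(yy,-z),yy,-z]
def at(d,off=(0,0)): return (n+N@np.array([off[0],off[1],d+.060])).tolist()
def F(): return N.T@np.array(robot.current_wrist_force())
def pos(): 
    l=N.T@(np.array(robot.current_position())-n);l[2]-=.06;return l*1e3
E
cat > l.py <<'E'
from k import *
robot.reach(at(.075),q(Rt));robot.dwell(.2);F0=F();np.save("F0.npy",F0);print(F0.round(2))
for d in (.05,.035,.027,.023):
    robot.move_linear(at(d),rate=.06);print(d,(F()-F0).round(2),pos().round(2))
    if np.linalg.norm(F()-F0)>6: break
print(robot.current_clock(),robot.current_finger_gap())
p,Rm=np.array(robot.current_position()),rot()
f=wproj_frame(eyes.grab_frame("wrist"),p,Rm)
cv2.imwrite("pics/w4.png",cv2.resize(f["color"][150:270,238:398,::-1],(800,600),interpolation=cv2.INTER_CUBIC))
E
python3 l.py
```

```text
[-0.35 -0.33 -1.6 ]
0.05 [-1.04  0.38  0.52] [-0.54  0.2  49.44]
0.035 [ 0.24  0.36 -0.09] [-0.66  0.26 34.39]
0.027 [ 0.55 -0.69  0.69] [ 0.6  -0.21 27.02]
0.023 [-0.41  0.31  5.21] [ 0.47 -0.3  23.37]
17.9167 0.03016467764664696
```

View pics/w4.png

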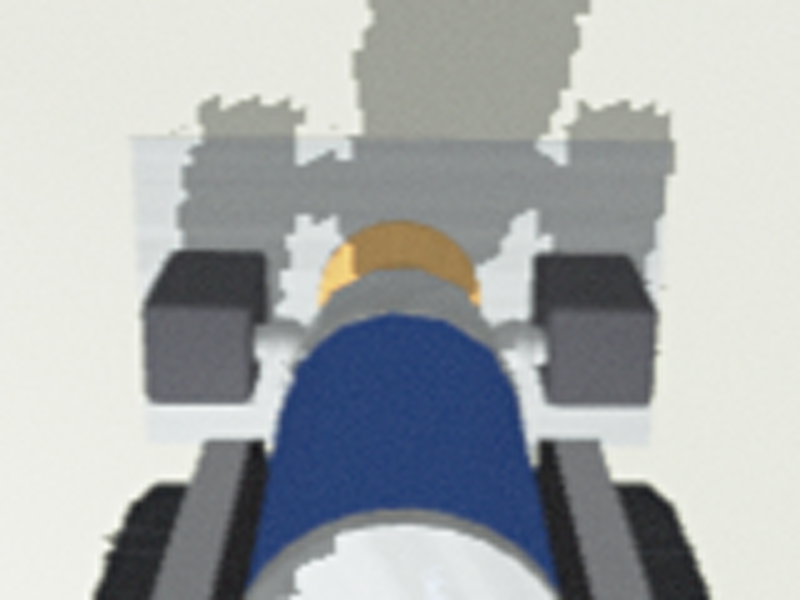

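The coupler is centred between the posts, and the first axial contact is a bit earlier than nominal. I go on in small steps, logging force.

```bash
cat > m.py <<'E'
from k import *
import sys
F0=np.load("F0.npy")
robot.dwell(.1);print((F()-F0).round(1),pos().round(2))
d=.0225
while d>.0095:
    d-=.0015;robot.move_linear(at(d),rate=.02);robot.dwell(.05)
    f=F()-F0;print(round(d*1e3,1),f.round(1),pos().round(2),np.round(N.T@np.array(robot.current_ft_torque()),2))
    if f[2]>32 or np.hypot(f[0],f[1])>12: print("stop");break
print(robot.current_clock(),robot.current_finger_gap())
E
python3 m.py
```

```text
[0.  0.6 6.1] [ 0.41 -0.28 23.3 ]
21.0 [ 0.2  0.1 -0.7] [ 0.1  -0.22 20.79] [-0.28  0.49  0.04]
19.5 [ 1.  -0.7 -1.7] [-0.02 -0.18 19.14] [-0.52  0.26  0.01]
18.0 [-0.2 -1.8  4.1] [ 0.05 -0.16 18.12] [-0.44  0.63 -0.01]
16.5 [-1.3 -1.5  6.9] [ 0.12 -0.19 16.95] [-0.36  0.78  0.03]
15.0 [-1.7 -1.6  9.7] [ 0.18 -0.2  15.58] [-0.35  0.95  0.02]
13.5 [-2.5 -1.3 10.4] [ 0.17 -0.17 14.18] [-0.39  1.01 -0.04]
12.0 [-1.7 -0.4 11. ] [ 0.22 -0.21 12.79] [-0.34  1.02  0.02]
10.5 [-2.4 -1.2 13.3] [ 0.24 -0.23 11.37] [-0.27  1.09  0.01]
9.0 [-3.6 -0.4 19. ] [ 0.24 -0.23 10.48] [-0.19  1.46  0.03]
20.7667 0.03001438228190776
```

```bash
cat > o.py <<'E'
from k import *
F0=np.load("F0.npy")
f=eyes.grab_frame("wrist");cv2.imwrite("pics/w5full.png",f["color"][:,:,::-1])
w3=cv2.imread("pics/w3.png");w5=cv2.imread("pics/w5full.png")
w4=cv2.resize(cv2.imread("pics/w4.png"),(160,120),interpolation=cv2.INTER_AREA)
for im,o in ((w3,(0,0)),(w4,(238,150)),(w5,(0,0))):
    for u in (316,319,322):
        c=im[:,u-o[0]].astype(int);s=c[:,0]-c[:,2]; # blue-red
        on=np.where(s>60)[0]; on=on[(on+o[1]>180)&(on+o[1]<275)]
        v=on.max(); print(u,on.min()+o[1],v+o[1], s[v-1:v+3])
cv2.imwrite("pics/w5.png",cv2.resize(w5[150:270,238:398],(800,600),interpolation=cv2.INTER_CUBIC))
print((F()-F0).round(1),pos().round(2))
E
python3 o.py
```

```text
316 213 262 [58 72 55 35]
319 214 267 [ 96 107  57   8]
322 214 250 [74 75 52  4]
316 213 250 [80 76 58  7]
319 214 250 [76 73 48  7]
322 214 250 [76 76 57  8]
316 213 274 [138 138 138 138]
319 213 274 [136 136 138 137]
322 214 274 [139 138 139 140]
[-3.4 -0.3 19.5] [ 0.25 -0.25 10.5 ]
```

View pics/w5.png

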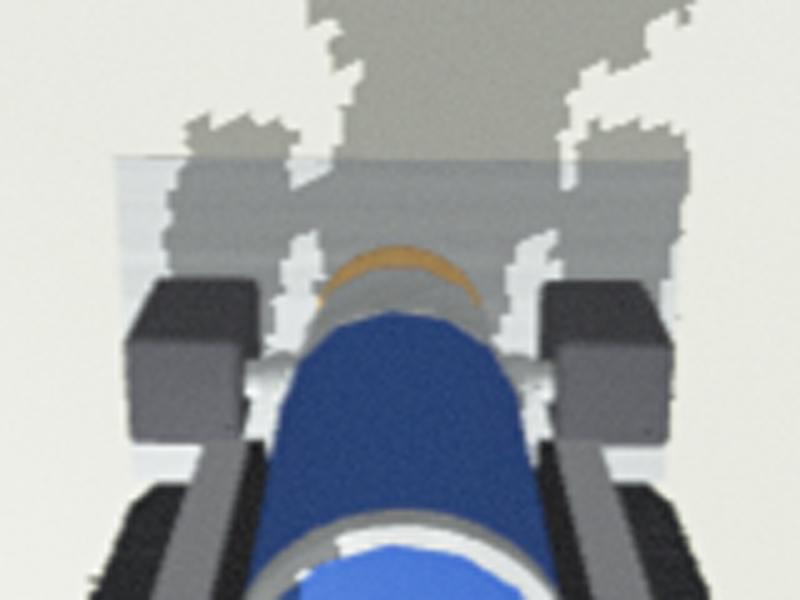

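The force curve fits a coupler whose nose sits about 7.5 mm further ahead than I assumed. It shows a catch peak and then a pull-in at indicated 23→21, a valve slope of 0.5 N/mm, and then a stiff stop at 10.5, which is the collar. I check that stop with a small extra push, then back off to hold about 6 mm above the deck.

```bash
cat > r.py <<'E'
from k import *
F0=np.load("F0.npy")
def s(t): robot.dwell(.15);print(t,(F()-F0).round(1),pos().round(2))
robot.move_linear(at(.0083),rate=.02);s("push")
for d in (.0105,.012,.013): robot.move_linear(at(d),rate=.02);s(d)
print(robot.current_finger_gap(),robot.current_clock())
E
python3 r.py
```

```text
push [-4.6  0.2 25.2] [ 0.41 -0.24 10.44]
0.0105 [-2.5  0.2 15.5] [ 0.28 -0.21 11.63]
0.012 [-2.3 -1.2 12. ] [ 0.2  -0.2  12.69]
0.013 [-1.7 -1.5 10.2] [ 0.14 -0.2  13.37]
0.03032331020123634 22.425
```

The hard stop is confirmed: 6 N more moved it only 0.04 mm. It is now about 5.9 mm above the deck with 10.2 N, matching the valve spring's expected 10.05 N, so I hand it in.

```bash
python3 -c "
from k import *
print(F()-np.load('F0.npy'),pos(),robot.current_grip_force())
from rig import workorder;print(workorder.job_done())"
```

```text
[-1.68044473 -1.48387978 10.17345413] [ 0.14360909 -0.19738515 13.37218268] 80.45418977737427
the job is handed in; nothing more can be done
None
```

I pulled the drawer open and pressed the blue coupler onto the nipple. The forces show it snapped past the catches, and the arm still holds it there at about 6 mm above the deck with 10 N; the job is handed in, with no verdict shown.

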